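# Scan the tile ticket with the hand scanner

### The arm

A 6-joint arm with a two-finger parallel gripper is mounted at the origin on the work surface. World frame = base frame: x ahead of the robot, y to its left, z up, the work surface at z = 0. Lengths are in mm, angles in rad, forces in N, time in s.
With the tool pointing down it reaches from about 300 to 750 mm from the base axis. Payload 8.5 kg.
Tool frame: the origin (TCP) lies on the mounting face of the last link; the fingertips stand 173 mm ahead of it and the grasp point (between the pads) lies 155 mm ahead of it; z points along the fingers, y is the line along which they close (so a half turn about z gives the same grasp; the last joint's range is limited). The gripper opens to 85 mm and grips with 20 to 120 N. Pads are 22 mm wide; open, the fingers measure 114 mm over their backs; the gripper's body (76 mm by 85 mm) begins 54 mm behind the grasp point. The pads swing forward as they close: fully open they stand 13 mm farther back than shut.
Start: joints at [-1.412, 0.381, 1.297, -0, 1.464, -0.215], TCP at [200.829, -512.005, 404.722] pointing down, gripper open.
Joint ranges: [-3.11, 3.11], [-0.89, 2.33], [0.22, 2.48], [-1.42, 4.56], [0.17, 2.85], [-2.88, 2.88]. Speed limits (rad/s): [2.39, 2.39, 3.14, 3.14, 3.14, 3.14].

### API

Orientations are given as a unit quaternion [x, y, z, w].
In Python, from rig import ctrl gives the robot as it stands.
- The arm moves only by the tool send_rows, never from a script. Its argument "motion" is a list of rows, each an object of numbers: "tx", "ty", "tz": the shift along the tool's x, y, z in mm; "twist": the turn about the tool's z in degrees; "claw": the opening, from 0 (shut) to 1 (fully open). In form: [{"tx": .., "ty": .., "tz": .., "twist": .., "claw": ..}, ...]. A call has 1 to 10 rows; each row is the pose to reach, as a shift and turn from the pose commanded when the call began, along the tool's axes at that moment; what a row does not reach only later rows make up. A row lasts 1/8 s, in which the tool goes at most 62.5 mm and 10.7 degrees, less where a joint would pass 70% of its speed; a pose out of reach is approached as far as the arm can. A call with a gripper value outside its range is refused whole. The fingers move at their own pace and stop on an object; "squeeze" is the grip in N (left out, the last holds). Time passes only in rows, so rows that repeat a pose let the fingers close. It gives the time, the measured TCP pose, the force, the opening and the grip force at its end, in the units of the state.
- ctrl.sense(): the state, without advancing time (a new reading comes with each control period).
- ctrl.snapshot(name): name is "side" or "top" or "wrist"; returns (picture, depth): 400x640x3 uint8, red, green, blue; 400x640 float32, mm along the optical axis (not along the pixel's ray), 0 where there is no reading.
- ctrl.camera_info(name): a dict with "vfov" (degrees; the focal length in pixels is half the picture's height over the tangent of half this angle, whatever the lens; pixels are square), "cx", "cy" (the principal point, pixels), "world_from_camera" (4x4, takes a point from camera to world coordinates). Camera axes: x right, y down, z forward; pixel columns grow to the right and rows downward; lengths in mm; the calibration is good to about 2 mm. A picture is of the moment at which its call begins: read the wrist's pose just before it. camera_info takes no time and is no camera call; for the wrist camera it gives the pose at the moment of the call.
- ctrl.finish_job(): hands the job in; it is judged then, once.
Trained networks look in the newest picture that a camera, given by its name, has taken for a name from the list of things; names that differ only in an ending like _2 or _b are one class to them, and where a whole thing is asked for, a point or a joint stands for the part that bears it (a point fixed in the world has none). Each returns a list of dicts, best first, with "confidence" (0 to 1); they miss things now and then, are a little off and sometimes report something else, mostly with a low value. They report only what shows in the picture. A call takes as long as a camera call. They do not tell look-alikes from the thing itself.
- ctrl.search_frame(query, camera): "xy" ([column, row] in pixels, amid what is visible of it).
- ctrl.silhouettes(query, camera): "pixels" (400x640 bool, what is visible of it) and "xy" ([column, row] in pixels, amid what is visible of it).
- ctrl.place_of(query, camera): "xy" ([column, row] in pixels: a listed point, or the origin of a listed thing).
The state is a dict: "clock": time; "joints": joint angles; "dq": joint speeds; "joint_torque": joint torques, N m; "tool_pos": TCP position; "tcp_rot": TCP orientation; "wrist_force": force on the tool from outside, world axes, zero at the start; "moment": the same for the moment, N m; "opening": finger opening in mm; "gripper_force": force on a finger pad.
Only numpy, scipy, OpenCV 4.12 (cv2) and the standard library are available. Lean on these libraries where they do the work, as an engineer would, in place of code of your own. Each camera call takes 0.05 s, during which the arm holds its last target. There are 200 camera calls.

### The job

Draw the hand scanner out of its charging dock by its head, set it down flat on the bench and let go, then take it again by its handle. Reach the head into the bay between the two tile stacks, point the window square at the middle of the sloping barcode ticket about 45 mm off, right way up, and hold it steady there for a good second without knocking the tiles. Then lay the scanner flat in its shaped nest in the white tray, head in the wide end, let go, and leave the brush, putty knife, sponge and tape roll where they are.

Things in the scene. Friction and masses are not known exactly. Their poses are not given: they have to be found in the camera images.
- scanner: Loose hand barcode scanner lying flat, 190 mm long, about 0.24 kg: grey head 75 long x 46 wide x 40 high (x +20 to +95 mm), black straight handle 115 long x 30 wide x 34 high (x -95 to +20), undersides flush. Origin at mid-length on the underside, near its balance point; x from handle to head (beam direction), z out of its top.
- scanner_window (a point): Centre of the dark window in the head's end face, at (95, 0, 20) mm in the scanner's frame.
- scanner_focus (a point): Best reading point of the beam, 45 mm straight ahead of the window, at (140, 0, 20) mm in the scanner's frame.
- dock: Fixed grey charging sleeve, 127 long x 58 wide x 56 mm high, on the bench; mouth plane at x = -57 mm. It covers the parked scanner's whole handle (4 mm clear each side, 10 above); only the head sticks out, towards the dock's -x. The scanner slides straight out along -x, resting on the bench. Origin under its middle.
- rack: Fixed plywood board 200 x 200 x 8 mm with two stacks of pale tiles (x -60 to +120 mm, each 60 wide, tops 118 mm above the bench) and between them a bay 72 mm wide centred on y = 0, open above and towards -x, with the ticket inside. Origin on the bench; x points into the bay.
- label: White barcode ticket 62 wide x 56 mm tall, at (55, 0, 70) mm in the rack's frame. Origin: centre of its printed face, which looks along its -x, out of the bay and 35 degrees (0.61 rad) upwards; y across the bay, z up the slope. To aim: scanner x along ticket x (nose 35 degrees down), scanner y along ticket y, focus point on this origin.
- tray: Fixed white tray, x +-120, y -130 to +60 mm, rims 16 high, floor 4. Scanner nest on y = 0, inside x -108 to +108, walls 22 high: wide end 56 mm apart at x +35 to +108 (head), narrow end 40 apart at x -108 to -80 (handle end), open between for fingers (rims y -60, +56). Laid home, the scanner's origin is 4 mm over the tray's, x along x. Brush beyond y -64. Origin on the bench.
- tile_stack: Fixed plain stack of pale tiles without a ticket, 180 x 85 x 60 mm high, origin under its middle; not part of the job.
- brush: Bystander: brush 170 mm long in the tray's plain compartment.
- putty_knife: Bystander: putty knife 170 mm long lying on the bench.
- sponge: Bystander: brown block sponge 120 x 75 x 35 mm.
- tape_roll: Bystander: cardboard-coloured tape roll 90 mm across, 25 mm high, flat on the bench.
Not all that is in view belongs to the job. What is shaped like the dock but brown or orange is not meant.

How it is judged (in metres and radians):
On the way, in this order (a step that is already met when the one before it is completed fails the run):
1. The scanner lies flat on the bench or tray, clear of its dock and let go (horizontal distance between scanner and dock above 0.16 m and height (world z) of scanner below 0.03 m and angle between scanner's own z axis and vertical below 0.15 rad and contact force between the fingers and scanner below 0.2 N and linear speed of scanner below 0.02 m/s), for 0.3 s.
2. Held by its handle, the scanner points square at the ticket (within 0.3 rad, right way up), its window 27 to 63 mm off and the beam within 14 mm of the middle, still for 1 s (contact force between the fingers and scanner above 1 N and x of the grasp point in the frame of scanner below 0.015 m and x of scanner_focus in the frame of label between -0.018 and 0.018 m and y of scanner_focus in the frame of label between -0.014 and 0.014 m and z of scanner_focus in the frame of label between -0.014 and 0.014 m and angle between the x axis of scanner and the x axis of label, either way round below 0.3 rad and angle between the y axis of scanner and the y axis of label, either way round below 0.3 rad and angle between scanner's own z axis and vertical below 1.4 rad and linear speed of scanner below 0.015 m/s and angular speed of scanner below 0.15 rad/s), for 1 s.
At the end, for the whole second after the job is handed in: The scanner lies flat (within 0.08 rad) and still in its nest in the tray, head in the wide end: its origin within 16 mm along and 10 mm across of the tray's origin and its underside less than 9 mm above the bench (nest floor 4 mm); released (x of scanner in the frame of tray between -0.016 and 0.016 m and y of scanner in the frame of tray between -0.01 and 0.01 m and z of scanner in the frame of tray below 0.009 m and x of scanner_window in the frame of tray between 0.075 and 0.115 m and y of scanner_window in the frame of tray between -0.012 and 0.012 m and angle between scanner's own z axis and vertical below 0.08 rad and contact force between the fingers and scanner below 0.1 N and linear speed of scanner below 0.01 m/s); the robot touches nothing.
It fails at once if A bystander (brush, putty knife, sponge, tape roll) is moved by more than 40 mm (distance of any of brush, putty_knife, sponge, tape_roll from where it was at the start of the episode above 0.04 m).
It fails at once if The scanner knocks against the tile rack or its ticket with more than 8 N (contact force between scanner and rack above 8 N).
It also fails if it takes over 64 s, if anything falls off the work surface, if the arm or the gripper's body presses on something with over 40 N, if the wrist force passes 120 N, or if a joint passes its speed limit or range.

## Working session

There is one attempt and no reset: what is moved stays moved. The work goes in short steps, Python scripts to look and compute and a tool call to move; the robot and the scene stay as the last step left them, time stands still between calls to the robot, and variables do not carry over. Pictures are saved under pics/ and viewed, at most 10 in all, crops included, and the job is handed in when it is done.

Besides the shell and the picture viewer there is one more tool, called by a JSON object that holds its "op" and its "data". send_rows: Moves the arm, as the interface text tells. Its arguments: {"type":"object","properties":{"motion":{"type":"array","items":{"type":"object","properties":{"tx":{"type":"number"},"ty":{"type":"number"},"tz":{"type":"number"},"twist":{"type":"number"},"claw":{"type":"number"}}}},"squeeze":{"type":"number"}},"required":["motion"]}

```bash
ls; mkdir -p pics; cat > h.py <<'E'
import numpy as np, cv2
from rig import ctrl
from scipy.spatial.transform import Rotation as R
def cam(n):
    i=ctrl.camera_info(n); f=200/np.tan(np.radians(i["vfov"])/2); return f,i["cx"],i["cy"],np.array(i["world_from_camera"])
def cloud(n,d,M=None):
    f,cx,cy,W=cam(n); v,u=np.mgrid[:400,:640]
    P=np.stack([(u-cx)/f*d,(v-cy)/f*d,d],-1)
    return P@W[:3,:3].T+W[:3,3]
def snap(n,fn=None):
    p,d=ctrl.snapshot(n)
    if fn: cv2.imwrite("pics/"+fn,p[:,:,::-1])
    return p,d,cloud(n,d)
E
python3 - <<'E'
from h import *
np.set_printoptions(precision=1,suppress=True)
for c in ["top","side"]:
    p,d,P=snap(c,c+"0.png"); print(c,cam(c)[3])
    for q in ["scanner","dock","rack","label","tray","tile_stack","brush","putty_knife","sponge","tape_roll"]:
        for r in ctrl.silhouettes(q,c)[:3]:
            m=r["pixels"]&(d>0); x=P[m]
            if len(x)<5: continue
            print(q,round(r["confidence"],2),np.round(r["xy"]),"med",np.median(x,0),"lo",np.percentile(x,2,axis=0),"hi",np.percentile(x,98,axis=0))
print(ctrl.sense())
E
```

```text
pics
top [[   0.    -1.     0.1  320.3]
 [  -1.    -0.     0.    31.7]
 [  -0.    -0.1   -1.  1345.1]
 [   0.     0.     0.     1. ]]
scanner 0.71 [250. 220.] med [421.7 267.7  39.8] lo [399.2 231.   16.9] hi [444.  309.8  45.8]
dock 0.87 [200. 164.] med [590.6 446.5  55.5] lo [564.4 386.4   1. ] hi [623.4 510.9  61.5]
dock 0.78 [199. 266.] med [280.8 414.3  56.5] lo [249.5 352.6   4.4] hi [314.2 479.4  62. ]
dock 0.76 [218. 214.] med [428.9 367.7  56.1] lo [398.4 310.   -0. ] hi [463.2 433.6  61.8]
rack 0.86 [450. 158.] med [ 618.8 -367.2  112.6] lo [ 525.8 -454.1    1.8] hi [ 723.7 -252.1  122.4]
label 0.77 [454. 149.] med [ 654.2 -365.8   75.9] lo [ 634.1 -391.4   48.8] hi [ 674.3 -338.4   95.7]
tray 0.64 [263. 156.] med [632.6 242.7   5.1] lo [523.1 138.1  -1.6] hi [757.9 324.2  22.4]
tile_stack 0.59 [355. 159.] med [616.2 -49.1  59.9] lo [ 530.9 -102.6   15.3] hi [705.3   4.2  65.4]
brush 0.69 [283. 148.] med [669.5 169.9  22.4] lo [572.  152.1  11. ] hi [732.7 191.7  28.9]
putty_knife 0.95 [395. 215.] med [ 436.3 -194.8    4.4] lo [ 336.5 -230.7   -1.4] hi [ 487.9 -169.3   22.6
[... 1702 characters left out ...]
ty_knife 0.6 [359. 187.] med [ 432.1 -188.9    6. ] lo [ 348.7 -233.     0.8] hi [ 491.1 -140.6   25.3]
sponge 0.7 [377. 165.] med [ 392.1 -317.7   34.7] lo [ 345.8 -377.6    6.1] hi [ 439.1 -303.6   40.4]
tape_roll 0.85 [354. 206.] med [420.2 -88.1  18.3] lo [ 377.1 -137.3    0.7] hi [466.  -49.9  29.6]
{'clock': 1.1, 'joints': array([-1.4,  0.4,  1.3,  0. ,  1.5, -0.2]), 'dq': array([-0.,  0.,  0.,  0.,  0.,  0.]), 'joint_torque': array([  0. , -44.8, -23.1,  -0. ,   0. ,  -0. ]), 'tool_pos': array([ 200.8, -512. ,  404.7]), 'tcp_rot': array([1. , 0.2, 0. , 0. ]), 'wrist_force': array([-0. ,  0.2, -0.1]), 'moment': array([ 0.,  0., -0.]), 'gripper_force': 0.0, 'opening': 85.60154640717097}
```

View pics/top0.png

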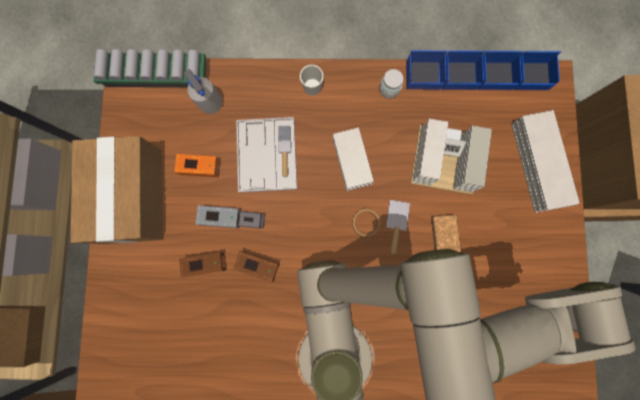

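```bash
python3 - <<'E'
from h import *
np.set_printoptions(precision=3,suppress=True)
print(ctrl.sense()["tcp_rot"])
p,d,P=snap("top")
def rect(m):
    (c,s,a)=cv2.minAreaRect(P[m][:,:2].astype(np.float32)); return np.round(c,1),np.round(s,1),round(a,1)
z=P[...,2];x=P[...,0];y=P[...,1]
def box(x0,x1,y0,y1,z0,z1):
    m=(x>x0)&(x<x1)&(y>y0)&(y<y1)&(z>z0)&(z<z1)&(d>0)
    k=cv2.connectedComponentsWithStats(m.astype(np.uint8)); i=1+np.argmax(k[2][1:,4]); return k[1]==i
for n,b in dict(head=(370,490,200,320,32,48),dock=(370,490,290,460,50,66),rackL=(480,780,-480,-200,108,130),tray=(490,790,100,360,10,32),stack=(500,760,-160,60,50,70)).items():
    m=box(*b); print(n,m.sum(),rect(m))
m=(x>480)&(x<780)&(y>-500)&(y<-200)&(z>108)&(z<130); print("rack all",rect(m))
for q in ["label","scanner","scanner_window","dock","rack","tray"]:
    for r in ctrl.place_of(q,"top")[:3]:
        u,v=map(int,np.round(r["xy"])); print(q,round(r["confidence"],2),r["xy"],P[v,u])
r=ctrl.silhouettes("label","top")[0]["pixels"]&(d>0)&(z>30)
X=P[r]; c=X.mean(0); print("label n",c,np.linalg.svd(X-c)[2] if len(X)<3000 else 0, rect(r))
E
```

```text
[0.983 0.186 0.    0.   ]
head 359 (array([422.8, 272. ]), array([82. , 45.9]), 85.4)
dock 754 (array([430.2, 373.3]), array([129.6,  58.3]), 86.2)
rackL 1244 (array([ 615.7, -423.6]), array([ 64. , 182.3]), 80.7)
tray 697 (array([641. , 231.5]), array([241.8, 190.9]), 3.8)
stack 1524 (array([621.2, -51.2]), array([182.6,  86.5]), 14.9)
rack all (array([ 627. , -357.9]), array([196.9, 183. ]), 80.5)
label 0.57 [454.4, 145.9] [ 656.508 -365.219   80.437]
scanner 0.92 [235.3, 219.7] [419.956 315.165  54.842]
scanner_window 0.68 [262.6, 219.1] [426.184 231.748  28.456]
dock 0.87 [256.5, 264.8] [282.379 244.383  57.497]
dock 0.79 [203.5, 166.2] [590.047 419.985  58.448]
dock 0.71 [223.0, 218.4] [425.642 352.557  56.621]
rack 0.77 [443.4, 171.0] [ 592.245 -350.449    4.42 ]
tray 0.9 [256.4, 154.6] [640.555 265.587   2.891]
tray 0.58 [352.6, 161.1] [609.973 -52.028  61.807]
label n [ 653.919 -365.154   74.301] [[ 0.599  0.342  0.725]
 [ 0.109 -0.931  0.349]
 [-0.794  0.13   0.594]] (array([ 654. , -364.2]), array([58.6, 40. ]), 79.0)
```

The top view shows the grey dock (218,216) with the scanner head sticking out at (250,220). The ticketed rack is at (452,158) and the tray at (267,155). The orange dock (196,165) and the brown ones are decoys. I'll hover over the head first.

```bash
cat >> h.py <<'E'
def yaw():
    q=ctrl.sense()["tcp_rot"]; M=R.from_quat(q).as_matrix(); return np.degrees(np.arctan2(M[1,0],M[0,0]))
def rel(*T,p0=None,y0=None):
    """T: (x,y,z,yaw) TCP targets -> tx ty tz twist"""
    s=ctrl.sense(); p=s["tool_pos"] if p0 is None else np.array(p0); y=yaw() if y0 is None else y0
    print("at",np.round(p,1),"yaw",round(y,1),"clock",round(s["clock"],2))
    c,n=np.cos(np.radians(y)),np.sin(np.radians(y))
    for t in T:
        dx,dy,dz=np.array(t[:3])-p
        print("tx %.1f ty %.1f tz %.1f twist %.1f"%(c*dx+n*dy,n*dx-c*dy,-dz,(y-t[3]+180)%360-180))
E
python3 -c "
from h import *
rel((470,-150,404,50),(423,270,300,86.1))"
```

```text
at [ 200.9 -512.   404.7] yaw 21.4 clock 1.5
tx 382.8 ty -238.7 tz 0.7 twist -28.6
tx 492.4 ty -646.9 tz 104.7 twist -64.7
```

{"op": "send_rows", "data": {"motion": [{"tx":383,"ty":-239,"tz":0,"twist":-29,"claw":1},{"tx":383,"ty":-239,"tz":0,"twist":-29},{"tx":383,"ty":-239,"tz":0,"twist":-29},{"tx":383,"ty":-239,"tz":0,"twist":-29},{"tx":383,"ty":-239,"tz":0,"twist":-29},{"tx":383,"ty":-239,"tz":0,"twist":-29},{"tx":383,"ty":-239,"tz":0,"twist":-29},{"tx":492,"ty":-647,"tz":80,"twist":-64.7},{"tx":492,"ty":-647,"tz":80,"twist":-64.7},{"tx":492,"ty":-647,"tz":80,"twist":-64.7}]}}

```text
$.motion[1]: bad value
```

```bash
python3 -c "
from h import *
rel((423,270,300,86.1))"
```

```text
at [ 200.9 -512.   404.7] yaw 21.4 clock 1.5
tx 492.4 ty -646.9 tz 104.7 twist -64.7
```

All keys are needed in each row.

{"op": "send_rows", "data": {"motion": [{"tx":383,"ty":-239,"tz":0,"twist":-29,"claw":1},{"tx":383,"ty":-239,"tz":0,"twist":-29,"claw":1},{"tx":383,"ty":-239,"tz":0,"twist":-29,"claw":1},{"tx":383,"ty":-239,"tz":0,"twist":-29,"claw":1},{"tx":383,"ty":-239,"tz":0,"twist":-29,"claw":1},{"tx":383,"ty":-239,"tz":0,"twist":-29,"claw":1},{"tx":383,"ty":-239,"tz":0,"twist":-29,"claw":1},{"tx":492,"ty":-647,"tz":80,"twist":-64.7,"claw":1},{"tx":492,"ty":-647,"tz":80,"twist":-64.7,"claw":1},{"tx":492,"ty":-647,"tz":80,"twist":-64.7,"claw":1}]}}

```text
clock: 2.75
tool_pos: [444.6, 24.6, 370.4]
tcp_rot: [0.749, 0.663, 0.0, 0.0]
wrist_force: [1.1, 0.5, -0.0]
opening: 85.6
gripper_force: 0.0
```

```bash
python3 -c "
from h import *
rel((423,270,300,86.1))"
```

```text
at [444.6  24.6 370.4] yaw 83.0 clock 2.75
tx 240.9 ty -51.4 tz 70.4 twist -3.1
```

{"op": "send_rows", "data": {"motion": [{"tx":241,"ty":-51,"tz":70,"twist":-3,"claw":1},{"tx":241,"ty":-51,"tz":70,"twist":-3,"claw":1},{"tx":241,"ty":-51,"tz":70,"twist":-3,"claw":1},{"tx":241,"ty":-51,"tz":70,"twist":-3,"claw":1},{"tx":241,"ty":-51,"tz":70,"twist":-3,"claw":1},{"tx":241,"ty":-51,"tz":70,"twist":-3,"claw":1}]}}

```text
clock: 3.5
tool_pos: [425.4, 268.4, 300.6]
tcp_rot: [0.733, 0.68, -0.0, 0.0]
wrist_force: [-0.2, -0.9, -0.5]
opening: 85.3
gripper_force: 0.0
```

```bash
python3 - <<'E'
from h import *
rel((423,270,178,86.1))
p,d,P=snap("wrist","w1.png")
x,y,z=P[...,0],P[...,1],P[...,2]
m=(z>33)&(z<48)&(x>370)&(x<480)&(y>200)&(y<315)&(d>0)
print(m.sum(),cv2.minAreaRect(P[m][:,:2].astype(np.float32)), P[m].mean(0))
m=(z>51)&(z<66)&(x>370)&(x<480)&(y>200)&(y<450)&(d>0); print(m.sum(), m.sum() and P[m].min(0), m.sum() and cv2.minAreaRect(P[m][:,:2].astype(np.float32)))
E
```

```text
at [425.4 268.4 300.6] yaw 85.7 clock 3.5
tx 1.5 ty -2.5 tz 122.6 twist -0.4
5248 ((424.9957580566406, 271.18438720703125), (73.65869140625, 46.095550537109375), 85.10943603515625) [425.12449098 273.30558623  38.76062256]
14203 [399.55252666 309.7194372   51.86842457] ((431.41949462890625, 359.0565185546875), (95.43717193603516, 58.313358306884766), 86.01463317871094)
```

View pics/w1.png

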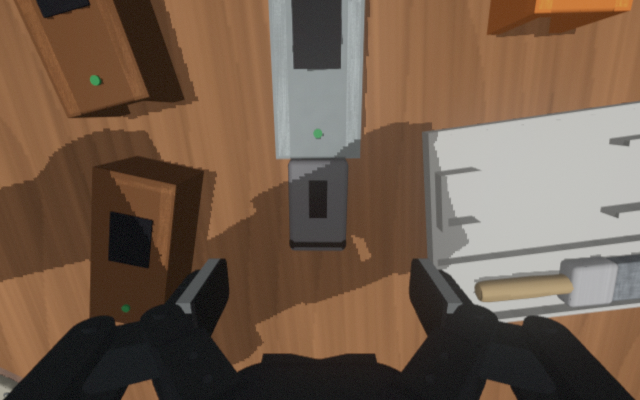

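The wrist view shows the grey head centred at (318,200) under the dock mouth (row 158), with nothing near the fingers. I'll go down, grip and draw.

{"op": "send_rows", "data": {"motion": [{"tx":-3,"ty":0,"tz":60,"twist":0,"claw":1},{"tx":-3,"ty":0,"tz":110,"twist":0,"claw":1},{"tx":-3,"ty":0,"tz":122,"twist":0,"claw":1},{"tx":-3,"ty":0,"tz":122,"twist":0,"claw":1},{"tx":-3,"ty":0,"tz":122,"twist":0,"claw":0.3},{"tx":-3,"ty":0,"tz":122,"twist":0,"claw":0.3},{"tx":-3,"ty":0,"tz":122,"twist":0,"claw":0.3},{"tx":-3,"ty":0,"tz":122,"twist":0,"claw":0.3},{"tx":-3,"ty":0,"tz":122,"twist":0,"claw":0.3}], "squeeze": 30}}

```text
clock: 4.68
tool_pos: [425.3, 265.4, 179.9]
tcp_rot: [0.733, 0.68, 0.001, 0.001]
wrist_force: [-0.6, -0.3, 6.8]
opening: 45.6
gripper_force: 30.5
```

{"op": "send_rows", "data": {"motion": [{"tx":-15,"ty":0,"tz":-0.5,"twist":0,"claw":0.3},{"tx":-40,"ty":0,"tz":-1,"twist":0,"claw":0.3},{"tx":-70,"ty":0,"tz":-1,"twist":0,"claw":0.3},{"tx":-100,"ty":0,"tz":-1,"twist":0,"claw":0.3},{"tx":-130,"ty":0,"tz":-1,"twist":0,"claw":0.3},{"tx":-138,"ty":0,"tz":-1,"twist":0,"claw":0.3},{"tx":-138,"ty":0,"tz":0,"twist":0,"claw":0.3},{"tx":-138,"ty":0,"tz":0,"twist":0,"claw":1},{"tx":-138,"ty":0,"tz":0,"twist":0,"claw":1},{"tx":-138,"ty":0,"tz":0,"twist":0,"claw":1}]}}

```text
clock: 5.92
tool_pos: [414.6, 128.0, 178.5]
tcp_rot: [0.733, 0.68, -0.0, -0.0]
wrist_force: [-0.0, -1.0, -1.0]
opening: 85.5
gripper_force: 0.0
```

{"op": "send_rows", "data": {"motion": [{"tx":0,"ty":0,"tz":0,"twist":0,"claw":1},{"tx":0,"ty":0,"tz":0,"twist":0,"claw":1},{"tx":0,"ty":0,"tz":-50,"twist":0,"claw":1},{"tx":0,"ty":0,"tz":-100,"twist":0,"claw":1},{"tx":0,"ty":0,"tz":-120,"twist":0,"claw":1},{"tx":0,"ty":0,"tz":-120,"twist":0,"claw":1}]}}

```text
clock: 6.68
tool_pos: [414.6, 127.8, 299.6]
tcp_rot: [0.733, 0.68, 0.001, 0.001]
wrist_force: [0.3, -0.1, -1.5]
opening: 84.9
gripper_force: 0.0
```

```bash
python3 - <<'E'
from h import *
rel()
p,d,P=snap("wrist","w2.png")
x,y,z=P[...,0],P[...,1],P[...,2]
for n,a,b in (("head",36,48),("handle",28,35.5)):
    m=(z>a)&(z<b)&(x>370)&(x<480)&(y>60)&(y<300)&(d>0)
    k=cv2.connectedComponentsWithStats(m.astype(np.uint8)); m=k[1]==1+np.argmax(k[2][1:,4])
    print(n,m.sum(),cv2.minAreaRect(P[m][:,:2].astype(np.float32)), P[m].mean(0))
E
```

```text
at [414.6 127.8 299.6] yaw 85.7 clock 6.67
head 4896 ((414.45391845703125, 132.29873657226562), (72.409912109375, 45.160221099853516), 85.4898452758789) [414.32998029 133.72405352  37.5487123 ]
handle 6683 ((419.6617126464844, 220.1619873046875), (106.46664428710938, 43.09498977661133), 86.99723815917969) [420.77006436 223.47454805  31.50077221]
```

View pics/w2.png

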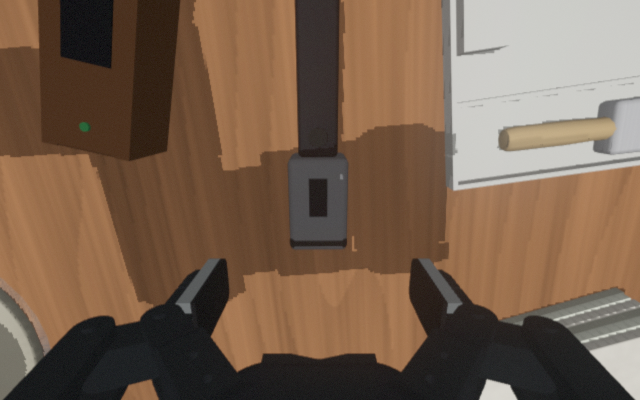

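The scanner lies flat and clear, with the head at (318,200) and the handle running up behind it. Next I grip the handle at scanner x = -45.

```bash
python3 -c "
from h import *
rel((422.3,234.5,176,85.7))"
```

```text
at [414.4 127.7 298.4] yaw 85.6 clock 6.72
tx 107.1 ty -0.3 tz 122.4 twist -0.1
```

{"op": "send_rows", "data": {"motion": [{"tx":60,"ty":0,"tz":10,"twist":0,"claw":1},{"tx":107,"ty":0,"tz":40,"twist":0,"claw":1},{"tx":107,"ty":0,"tz":90,"twist":0,"claw":1},{"tx":107,"ty":0,"tz":121,"twist":0,"claw":1},{"tx":107,"ty":0,"tz":121,"twist":0,"claw":0.7},{"tx":107,"ty":0,"tz":121,"twist":0,"claw":0.1},{"tx":107,"ty":0,"tz":121,"twist":0,"claw":0.1},{"tx":107,"ty":0,"tz":121,"twist":0,"claw":0.1},{"tx":107,"ty":0,"tz":121,"twist":0,"claw":0.1},{"tx":107,"ty":0,"tz":121,"twist":0,"claw":0.1}], "squeeze": 30}}

```text
clock: 7.98
tool_pos: [423.0, 234.4, 178.8]
tcp_rot: [0.733, 0.68, 0.001, 0.001]
wrist_force: [0.1, -1.1, 6.5]
opening: 29.4
gripper_force: 31.3
```

```bash
python3 -c "
from h import *
rel()"
```

```text
at [423.  234.4 178.8] yaw 85.6 clock 7.97
```

{"op": "send_rows", "data": {"motion": [{"tx":0,"ty":0,"tz":-40,"twist":0,"claw":0.1},{"tx":0,"ty":0,"tz":-80,"twist":0,"claw":0.1},{"tx":0,"ty":0,"tz":-80,"twist":0,"claw":0.1},{"tx":0,"ty":0,"tz":-80,"twist":0,"claw":0.1}]}}

```text
clock: 8.48
tool_pos: [422.4, 234.3, 257.1]
tcp_rot: [0.733, 0.68, -0.0, -0.0]
wrist_force: [0.2, 0.2, -2.4]
opening: 29.9
gripper_force: 31.2
```

```bash
cat >> h.py <<'E'
def tilt(c="side",fn=None):
    """fit scanner points near the gripper: pitch from head top plane"""
    s=ctrl.sense(); p,d,P=snap(c,fn); g=s["tool_pos"]-[0,0,155]; y=np.radians(yaw())
    a=np.array([-np.cos(y),-np.sin(y),0]); b=np.array([np.sin(y),-np.cos(y),0])
    Q=P-g; u=Q@a; w=Q@b; z=Q[...,2]
    return p,d,P,u,w,z
E
python3 - <<'E'
from h import *
rel()
for c in ("side","wrist","top"):
    p,d,P,u,w,z=tilt(c,"l_"+c+".png")
    for lo in range(-60,160,10):
        m=(d>0)&(abs(w)<10)&(u>=lo)&(u<lo+10)&(abs(z)<100)&(P[...,2]>12)
        if m.sum()>8: print(c,lo+5,m.sum(),"top z rel grip %.1f"%np.percentile(z[m],90), "med %.1f"%np.median(z[m]))
E
python3 -c "
import cv2,numpy as np
a=cv2.imread('pics/l_side.png');b=cv2.imread('pics/l_wrist.png')
cv2.imwrite('pics/l.png',np.vstack([cv2.resize(a[180:350,220:420],(600,300)),b[100:400,20:620]]))"
```

```text
at [422.4 234.3 257.1] yaw 85.6 clock 8.47
side -45 79 top z rel grip 12.0 med -0.8
side -35 20 top z rel grip 13.5 med 12.3
side -25 19 top z rel grip 13.5 med 11.1
side -15 80 top z rel grip 90.4 med 72.8
side -5 37 top z rel grip 87.4 med 13.7
side 5 17 top z rel grip 12.7 med 11.0
side 15 11 top z rel grip 12.8 med 12.0
side 65 9 top z rel grip 16.1 med 13.6
side 105 9 top z rel grip 18.9 med 16.9
side 115 11 top z rel grip 20.1 med 16.8
side 125 12 top z rel grip 18.0 med 16.8
side 135 13 top z rel grip 18.3 med 16.5
wrist -45 1889 top z rel grip 9.5 med 8.2
wrist -35 1253 top z rel grip 9.7 med 8.9
wrist -25 1271 top z rel grip 10.3 med 9.0
wrist -15 4748 top z rel grip 67.2 med 60.6
wrist -5 1070 top z rel grip 9.6 med 8.8
wrist 5 931 top z rel grip 9.4 med 8.7
wrist 15 874 top z rel grip 9.3 med 8.6
wrist 25 815 top z rel grip 9.2 med 8.6
wrist 35 135 top z rel grip 9.0 med 8.4
top 45 21 top z rel grip 14.5 med 11.1
top 55 21 top z rel grip 15.2 med 11.3
top 65 21 top z rel grip 13.4 med 9.6
top 75 25 top z rel grip 19.4 med 16.5
top 85 21 top z rel grip 20.2 med 18.0
top 95 23 top z rel grip 19.3 med 17.0
top 105 24 top z rel grip 19.5 med 16.5
top 115 23 top z rel grip 20.1 med 16.7
top 125 22 top z rel grip 19.1 med 16.9
top 135 21 top z rel grip 18.9 med 16.0
top 145 12 top z rel grip 16.5 med 14.4
```

View pics/l.png

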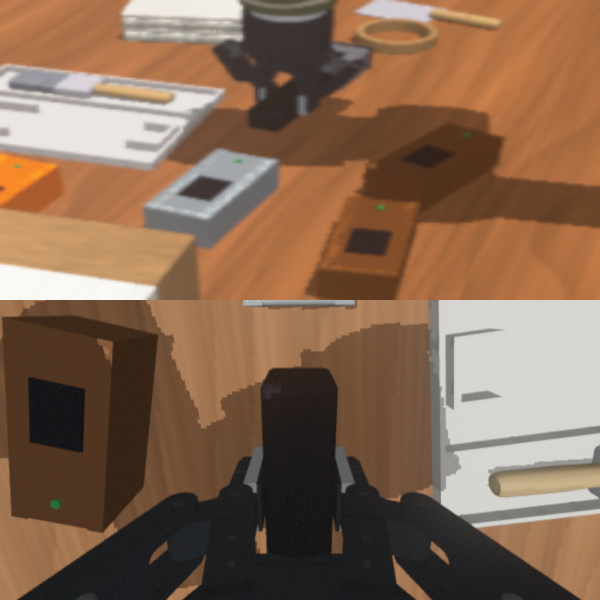

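The scanner is held level: in the upper part the side view shows the handle in the fingers, and in the lower part the wrist view shows it centred at column 300. The tool stays vertical, so the 35° pitch has to come from turning the scanner within the pads. I'll regrip at its balance point and lever the handle on the dock roof edge.

{"op": "send_rows", "data": {"motion": [{"tx":0,"ty":0,"tz":50,"twist":0,"claw":0.1},{"tx":0,"ty":0,"tz":77,"twist":0,"claw":0.1},{"tx":0,"ty":0,"tz":78.5,"twist":0,"claw":0.1},{"tx":0,"ty":0,"tz":78.5,"twist":0,"claw":0.1},{"tx":0,"ty":0,"tz":78.5,"twist":0,"claw":0.7},{"tx":0,"ty":0,"tz":78.5,"twist":0,"claw":0.7},{"tx":0,"ty":0,"tz":78.5,"twist":0,"claw":0.7},{"tx":-43,"ty":0,"tz":78.5,"twist":0,"claw":0.7},{"tx":-43,"ty":0,"tz":78.5,"twist":0,"claw":0.7},{"tx":-43,"ty":0,"tz":78.5,"twist":0,"claw":0.7}]}}

```text
clock: 9.88
tool_pos: [419.7, 191.7, 179.3]
tcp_rot: [0.734, 0.68, 0.0, 0.0]
wrist_force: [0.2, -0.6, -0.1]
opening: 59.4
gripper_force: 0.0
```

{"op": "send_rows", "data": {"motion": [{"tx":0,"ty":0,"tz":0,"twist":0,"claw":0.1},{"tx":0,"ty":0,"tz":0,"twist":0,"claw":0.1},{"tx":0,"ty":0,"tz":0,"twist":0,"claw":0.1},{"tx":0,"ty":0,"tz":0,"twist":0,"claw":0.1},{"tx":0,"ty":0,"tz":0,"twist":0,"claw":0.1},{"tx":0,"ty":0,"tz":-40,"twist":0,"claw":0.1},{"tx":0,"ty":0,"tz":-80,"twist":0,"claw":0.1},{"tx":0,"ty":0,"tz":-80,"twist":0,"claw":0.1},{"tx":0,"ty":0,"tz":-80,"twist":0,"claw":0.1}], "squeeze": 30}}

```text
clock: 11.0
tool_pos: [419.2, 191.3, 258.2]
tcp_rot: [0.733, 0.68, -0.001, -0.0]
wrist_force: [-0.2, -0.3, -2.1]
opening: 29.0
gripper_force: 31.3
```

```bash
cat > t.py <<'E'
from h import *
rel()
for c in ("wrist","top"):
    p,d,P,u,w,z=tilt(c)
    for lo in range(-130,130,10):
        m=(d>0)&(abs(w)<10)&(u>=lo)&(u<lo+10)&(abs(z)<85)&(P[...,2]>12)
        if m.sum()>8: print(c,lo+5,m.sum(),"med %.1f"%np.median(z[m]),end="; ")
    m=(d>0)&(abs(w)<12)&(abs(z)<85)&(P[...,2]>12)&(u<130)&(u>-120); print("u range",np.percentile(u[m],[.5,99.5]))
E
python3 t.py
```

```text
at [419.2 191.3 258.2] yaw 85.6 clock 11.0
wrist -125 722 med -49.4; wrist -95 247 med 6.9; wrist -85 1782 med 8.1; wrist -75 1697 med 8.2; wrist -65 1533 med 8.1; wrist -55 1424 med 8.1; wrist -45 1329 med 8.1; wrist -35 1225 med 8.1; wrist -25 1268 med 8.2; wrist -15 4751 med 60.4; wrist -5 1056 med 8.2; wrist 5 1012 med 8.8; wrist 15 805 med 8.4; wrist 25 995 med 10.8; u range [-90.93411049  25.63541356]
top 55 23 med 17.2; top 65 24 med 18.2; top 75 21 med 15.8; top 85 22 med 15.6; top 95 22 med 16.1; u range [ 48.06801738 100.49083893]
```

{"op": "send_rows", "data": {"motion": [{"tx":50,"ty":0,"tz":0,"twist":0,"claw":0.1},{"tx":93,"ty":0,"tz":0,"twist":0,"claw":0.1},{"tx":93,"ty":0,"tz":0,"twist":0,"claw":0.1},{"tx":93,"ty":0,"tz":15,"twist":0,"claw":0.1},{"tx":93,"ty":0,"tz":20,"twist":0,"claw":0.1},{"tx":93,"ty":0,"tz":22,"twist":0,"claw":0.1},{"tx":93,"ty":0,"tz":24,"twist":0,"claw":0.1},{"tx":93,"ty":0,"tz":25,"twist":0,"claw":0.1},{"tx":93,"ty":0,"tz":25,"twist":0,"claw":0.1}], "squeeze": 25}}

```text
clock: 12.22
tool_pos: [426.6, 284.0, 235.1]
tcp_rot: [0.733, 0.68, 0.0, 0.0]
wrist_force: [-2.9, -4.7, 6.4]
opening: 29.3
gripper_force: 32.3
```

```bash
python3 t.py
```

```text
at [426.6 284.  235.1] yaw 85.6 clock 12.22
wrist -115 1140 med -23.8; wrist -105 1229 med -23.9; wrist -95 715 med -23.3; wrist -85 1789 med 8.7; wrist -75 1662 med 8.7; wrist -65 1545 med 8.7; wrist -55 1440 med 8.6; wrist -45 1321 med 8.6; wrist -35 1230 med 8.6; wrist -25 1269 med 8.6; wrist -15 4777 med 60.7; wrist -5 1047 med 8.5; wrist 5 988 med 9.1; wrist 15 804 med 8.6; wrist 25 990 med 11.0; u range [-117.89208588   25.4812442 ]
top 45 22 med 16.4; top 55 20 med 17.6; top 65 24 med 16.2; top 75 22 med 14.6; top 85 21 med 16.0; top 95 26 med 14.3; u range [ 34.63646782 100.51102785]
```

{"op": "send_rows", "data": {"motion": [{"tx":0,"ty":0,"tz":1.5,"twist":0,"claw":0.1},{"tx":0,"ty":0,"tz":3,"twist":0,"claw":0.1},{"tx":0,"ty":0,"tz":4.5,"twist":0,"claw":0.1},{"tx":0,"ty":0,"tz":5,"twist":0,"claw":0.1},{"tx":0,"ty":0,"tz":5,"twist":0,"claw":0.1}], "squeeze": 20}}

```text
clock: 12.95
tool_pos: [426.6, 283.3, 231.2]
tcp_rot: [0.733, 0.68, -0.0, 0.001]
wrist_force: [-5.1, -12.7, 17.9]
opening: 29.6
gripper_force: 35.4
```

```bash
python3 t.py
```

```text
at [426.6 283.3 231.2] yaw 85.7 clock 12.95
wrist -115 990 med -19.9; wrist -105 1307 med -19.9; wrist -95 743 med -19.8; wrist -85 1889 med 17.7; wrist -75 1952 med 16.9; wrist -65 1759 med 16.0; wrist -55 1571 med 14.9; wrist -45 1420 med 14.0; wrist -35 1273 med 13.0; wrist -25 1264 med 12.1; wrist -15 4708 med 60.9; wrist -5 1055 med 10.1; wrist 5 951 med 9.5; wrist 15 745 med 8.7; wrist 25 1047 med 8.6; u range [-116.34143701   27.38554975]
top 45 21 med 14.1; top 55 21 med 12.1; top 65 23 med 12.5; top 75 24 med 10.8; top 85 18 med 8.1; top 95 25 med 8.7; u range [ 35.65021918 101.42382987]
```

{"op": "send_rows", "data": {"motion": [{"tx":0,"ty":0,"tz":2,"twist":0,"claw":0.1},{"tx":0,"ty":0,"tz":4,"twist":0,"claw":0.1},{"tx":0,"ty":0,"tz":6,"twist":0,"claw":0.1},{"tx":0,"ty":0,"tz":8,"twist":0,"claw":0.1},{"tx":0,"ty":0,"tz":8,"twist":0,"claw":0.1}]}}

```text
clock: 13.68
tool_pos: [426.6, 282.9, 223.0]
tcp_rot: [0.733, 0.68, -0.001, 0.001]
wrist_force: [-4.8, -16.6, 18.8]
opening: 29.7
gripper_force: 39.8
```

```bash
python3 t.py
```

```text
at [426.6 282.9 223. ] yaw 85.7 clock 13.68
wrist -115 719 med -11.8; wrist -105 1493 med -11.7; wrist -95 1127 med -11.7; wrist -85 1642 med 27.6; wrist -75 2881 med 35.5; wrist -65 2353 med 32.6; wrist -55 1947 med 29.5; wrist -45 1641 med 26.5; wrist -35 1370 med 23.5; wrist -25 1267 med 20.6; wrist -15 4659 med 61.0; wrist -5 1003 med 14.6; wrist 5 803 med 11.4; wrist 15 689 med 9.4; wrist 25 639 med 5.3; wrist 35 396 med 7.0; u range [-113.7538086    31.35701853]
top 45 22 med 8.1; top 55 22 med 6.6; top 65 22 med 2.7; top 75 23 med -0.7; top 85 22 med -4.3; top 95 20 med -7.7; top 105 10 med -9.6; u range [ 33.28474841 103.62067217]
```

{"op": "send_rows", "data": {"motion": [{"tx":1,"ty":0,"tz":2,"twist":0,"claw":0.1},{"tx":2,"ty":0,"tz":4,"twist":0,"claw":0.1},{"tx":3,"ty":0,"tz":5,"twist":0,"claw":0.1},{"tx":4,"ty":0,"tz":6,"twist":0,"claw":0.1},{"tx":4,"ty":0,"tz":6,"twist":0,"claw":0.1}]}}

```text
clock: 14.4
tool_pos: [427.0, 285.5, 217.2]
tcp_rot: [0.733, 0.68, -0.002, 0.003]
wrist_force: [-4.6, -31.7, 24.9]
opening: 29.3
gripper_force: 44.9
```

```bash
python3 t.py
```

```text
at [427.  285.5 217.2] yaw 85.7 clock 14.4
wrist -115 337 med -5.9; wrist -105 1665 med -5.8; wrist -95 1553 med -5.9; wrist -85 1321 med 22.4; wrist -75 3234 med 41.8; wrist -65 3229 med 46.8; wrist -55 2443 med 42.3; wrist -45 1890 med 37.6; wrist -35 1495 med 33.0; wrist -25 1248 med 28.5; wrist -15 4380 med 61.5; wrist -5 1203 med 20.4; wrist 5 680 med 14.7; wrist 15 656 med 10.7; wrist 25 398 med 6.9; wrist 35 591 med 3.0; u range [-111.18170935   35.33576786]
top 35 10 med 5.3; top 45 23 med 5.1; top 55 23 med 1.1; top 65 21 med -2.1; top 75 27 med -8.7; top 85 19 med -12.5; top 95 21 med -18.1; top 105 12 med -22.6; u range [ 33.5715806  103.52861801]
```

{"op": "send_rows", "data": {"motion": [{"tx":0,"ty":0,"tz":0,"twist":0,"claw":0.1},{"tx":-5,"ty":0,"tz":-3,"twist":0,"claw":0.1},{"tx":-15,"ty":0,"tz":-30,"twist":0,"claw":0.1},{"tx":-40,"ty":0,"tz":-80,"twist":0,"claw":0.1},{"tx":-80,"ty":0,"tz":-130,"twist":0,"claw":0.1},{"tx":-100,"ty":0,"tz":-150,"twist":0,"claw":0.1},{"tx":-100,"ty":0,"tz":-150,"twist":0,"claw":0.1},{"tx":-100,"ty":0,"tz":-150,"twist":0,"claw":0.1}], "squeeze": 60}}

```text
clock: 15.5
tool_pos: [419.1, 188.9, 364.3]
tcp_rot: [0.733, 0.68, -0.0, -0.0]
wrist_force: [-0.5, 0.8, -3.1]
opening: 29.4
gripper_force: 60.0
```

```bash
python3 t.py; python3 -c "
from h import *
rel((480,-100,367,170),(500,-340,367,170.6))"
```

```text
at [419.1 188.9 364.3] yaw 85.7 clock 15.5
wrist -85 1096 med 27.0; wrist -75 3294 med 44.3; wrist -65 3119 med 46.1; wrist -55 2380 med 41.5; wrist -45 1838 med 36.9; wrist -35 1464 med 32.3; wrist -25 1331 med 27.9; wrist -15 4674 med 60.6; wrist -5 811 med 18.4; wrist 5 670 med 13.7; wrist 15 647 med 9.9; wrist 25 381 med 5.2; wrist 35 551 med 2.5; u range [-84.59317512  34.08186136]
top 45 12 med 5.1; top 55 28 med 0.7; top 65 26 med -4.5; top 75 27 med -9.1; top 85 27 med -13.5; top 95 27 med -18.1; top 105 9 med -22.1; u range [ 46.06708196 102.74728305]
at [419.2 189.2 364. ] yaw 85.7 clock 15.6
tx -283.8 ty 82.3 tz -3.0 twist -84.3
tx -521.6 ty 120.3 tz -3.0 twist -84.9
```

{"op": "send_rows", "data": {"motion": [{"tx":-50,"ty":13,"tz":0,"twist":-8,"claw":0.1},{"tx":-105,"ty":28,"tz":0,"twist":-18,"claw":0.1},{"tx":-160,"ty":42,"tz":0,"twist":-28,"claw":0.1},{"tx":-215,"ty":57,"tz":0,"twist":-38,"claw":0.1},{"tx":-270,"ty":71,"tz":0,"twist":-47,"claw":0.1},{"tx":-325,"ty":86,"tz":0,"twist":-57,"claw":0.1},{"tx":-380,"ty":101,"tz":0,"twist":-66,"claw":0.1},{"tx":-435,"ty":115,"tz":0,"twist":-75,"claw":0.1},{"tx":-490,"ty":130,"tz":0,"twist":-84,"claw":0.1},{"tx":-522,"ty":138,"tz":0,"twist":-84.9,"claw":0.1}]}}

```text
clock: 16.85
tool_pos: [517.9, -344.8, 363.2]
tcp_rot: [0.082, 0.997, 0.001, -0.001]
wrist_force: [-0.3, 0.2, -2.9]
opening: 29.4
gripper_force: 59.9
```

{"op": "send_rows", "data": {"motion": [{"tx":0,"ty":0,"tz":0,"twist":0,"claw":0.1},{"tx":0,"ty":0,"tz":0,"twist":0,"claw":0.1},{"tx":0,"ty":0,"tz":0,"twist":0,"claw":0.1}]}}

```text
clock: 17.23
tool_pos: [517.5, -341.2, 365.0]
tcp_rot: [0.082, 0.997, 0.0, -0.0]
wrist_force: [-0.8, -0.7, -2.6]
opening: 29.1
gripper_force: 59.9
```

```bash
cat > m.py <<'E'
from h import *
rel()
L=np.array([651.5,-363.5,70])
for c in ("top","side","wrist"):
    p,d,P,u,w,z=tilt(c,"r_"+c+".png")
    m=(d>0)&(abs(w)<17)&(P[...,2]>60)
    def line(lo,hi,zl,zh,lab):
        k=m&(u>lo)&(u<hi)&(z>zl)&(z<zh)
        if k.sum()>15:
            b=np.polyfit(u[k],z[k],1); b=np.polyfit(u[k][abs(z[k]-np.polyval(b,u[k]))<5],z[k][abs(z[k]-np.polyval(b,u[k]))<5],1)
            print(c,lab,k.sum(),"pitch %.1f dist %.1f"%(np.degrees(np.arctan(-b[0])),b[1]*np.cos(np.arctan(b[0]))))
    line(-72,-20,20,55,"handle"); line(48,98,-28,15,"head")
    p_=np.radians(24.5); s=u*np.cos(p_)-z*np.sin(p_); t=u*np.sin(p_)+z*np.cos(p_)
    k=m&(abs(t)<26)&(abs(s)<130); print(c,"s range",np.percentile(s[k],[0.5,1,99,99.5]))
    k2=k&(s>50); print(" w",[np.percentile(w[(d>0)&(abs(t-8)<18)&(s>45)&(s<98)&(abs(w)<35)],q) for q in (3,97)] if k2.sum() else "")
for c in ("top","side"):
    for r in ctrl.silhouettes("label",c)[:1]:
        p,d,P=snap(c); k=r["pixels"]&(d>0); X=P[k]; n=X[(X[:,2]>45)&(X[:,2]<97)]
        cen=n.mean(0); nn=np.linalg.svd(n-cen)[2][2]; print(c,"label",len(n),cen,np.percentile(n,[2,98],axis=0),nn)
for q in ("label","scanner_window"):
    for c in ("top","side"):
        for r in ctrl.place_of(q,c)[:1]: v=r["xy"]; print(q,c,r["confidence"],v,P.shape)
E
python3 m.py
```

```text
at [ 517.5 -341.2  365. ] yaw 170.6 clock 17.23
top head 74 pitch 23.1 dist 20.0
top s range [ 50.96999987  51.198504   100.34638026 100.44384487]
 w [np.float64(-1.6943445196931521), np.float64(22.913851419747328)]
side handle 90 pitch 14.5 dist 21.0
side head 25 pitch 24.8 dist 24.6
side s range [-88.75673918 -87.71181469  88.54744802  94.34687114]
 w [np.float64(-10.354939385671434), np.float64(26.94414512777141)]
wrist handle 15541 pitch 24.3 dist 15.4
wrist s range [-86.08623409 -85.99361472  29.93071849  30.26758848]
 w 
top label 257 [ 657.58074629 -362.81359621   75.9754666 ] [[ 637.63360699 -393.63179088   49.01738926]
 [ 686.64130705 -338.29164931   94.81535344]] [-0.80220713  0.10447233  0.58783438]
label top 0.82 [453.7, 146.9] (400, 640, 3)
label side 0.58 [348.4, 114.6] (400, 640, 3)
scanner_window top 0.53 [459.4, 152.3] (400, 640, 3)
scanner_window side 0.94 [325.4, 118.4] (400, 640, 3)
```

{"op": "send_rows", "data": {"motion": [{"tx":-1,"ty":0,"tz":20,"twist":0,"claw":0.1},{"tx":-1,"ty":0,"tz":40,"twist":0,"claw":0.1},{"tx":-1,"ty":0,"tz":58,"twist":0,"claw":0.1},{"tx":-1,"ty":0,"tz":70,"twist":0,"claw":0.1},{"tx":-1,"ty":0,"tz":77,"twist":0,"claw":0.1},{"tx":-1,"ty":0,"tz":80,"twist":0,"claw":0.1},{"tx":-1,"ty":0,"tz":80,"twist":0,"claw":0.1},{"tx":-1,"ty":0,"tz":80,"twist":0,"claw":0.1}]}}

```text
clock: 18.73
tool_pos: [518.3, -342.6, 285.7]
tcp_rot: [0.082, 0.997, -0.0, 0.0]
wrist_force: [0.2, 0.7, -2.5]
opening: 29.6
gripper_force: 60.0
```

```bash
python3 - <<'E'
from h import *
rel()
for c in ("top","side"):
    p,d,P,u,w,z=tilt(c,"b_"+c+".png")
    p_=np.radians(24.5); s=u*np.cos(p_)-z*np.sin(p_); t=u*np.sin(p_)+z*np.cos(p_)
    k=(d>0)&(abs(w)<30)&(t>15)&(t<26)&(s>30)&(s<112)
    if k.sum()>10: print(c,k.sum(),"s99",np.percentile(s[k],98),"w",np.percentile(w[k],[3,50,97]),"t",np.median(t[k]),"pitch",24.5-np.degrees(np.arctan(np.polyfit(s[k],t[k],1)[0])))
a=cv2.imread('pics/b_top.png')[100:210,390:520]; b=cv2.imread('pics/b_side.png')[60:190,270:400]
cv2.imwrite('pics/b.png',np.hstack([cv2.resize(a,(400,338)),cv2.resize(b,(338,338))]))
E
```

```text
at [ 518.3 -342.6  285.7] yaw 170.5 clock 18.73
top 91 s99 98.28315774166127 w [ 1.10474317 14.88144104 22.45919343] t 21.123279490108416 pitch 23.227270509535312
side 76 s99 97.54215847103234 w [-20.42185413  16.98104927  26.12925377] t 23.459079975055957 pitch 23.44690385979097
```

View pics/b.png

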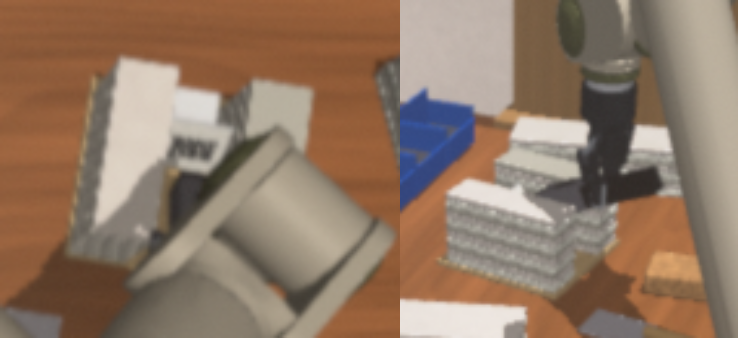

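In the left (top) crop the head sits in the bay facing the ticket, and in the right (side) crop it is nose-down between the stacks. The estimated focus error is about 3 mm, so I hold here.

{"op": "send_rows", "data": {"motion": [{"tx":0,"ty":0,"tz":0,"twist":0,"claw":0.1},{"tx":0,"ty":0,"tz":0,"twist":0,"claw":0.1},{"tx":0,"ty":0,"tz":0,"twist":0,"claw":0.1},{"tx":0,"ty":0,"tz":0,"twist":0,"claw":0.1},{"tx":0,"ty":0,"tz":0,"twist":0,"claw":0.1},{"tx":0,"ty":0,"tz":0,"twist":0,"claw":0.1},{"tx":0,"ty":0,"tz":0,"twist":0,"claw":0.1},{"tx":0,"ty":0,"tz":0,"twist":0,"claw":0.1},{"tx":0,"ty":0,"tz":0,"twist":0,"claw":0.1},{"tx":0,"ty":0,"tz":0,"twist":0,"claw":0.1}]}}

```text
clock: 20.08
tool_pos: [518.2, -342.6, 285.1]
tcp_rot: [0.082, 0.997, -0.0, -0.0]
wrist_force: [-0.0, 0.1, -2.6]
opening: 29.3
gripper_force: 60.0
```

{"op": "send_rows", "data": {"motion": [{"tx":0,"ty":0,"tz":0,"twist":0,"claw":0.1},{"tx":0,"ty":0,"tz":0,"twist":0,"claw":0.1},{"tx":0,"ty":0,"tz":0,"twist":0,"claw":0.1},{"tx":0,"ty":0,"tz":0,"twist":0,"claw":0.1},{"tx":1.5,"ty":0,"tz":-1,"twist":0,"claw":0.1},{"tx":1.5,"ty":0,"tz":-1,"twist":0,"claw":0.1},{"tx":1.5,"ty":0,"tz":-1,"twist":0,"claw":0.1},{"tx":1.5,"ty":0,"tz":-1,"twist":0,"claw":0.1}]}}

```text
clock: 21.08
tool_pos: [516.8, -342.4, 286.1]
tcp_rot: [0.082, 0.997, 0.0, -0.0]
wrist_force: [-0.0, 0.7, -2.3]
opening: 29.3
gripper_force: 60.0
```

{"op": "send_rows", "data": {"motion": [{"tx":0,"ty":0,"tz":0,"twist":0,"claw":0.1},{"tx":0,"ty":0,"tz":0,"twist":0,"claw":0.1},{"tx":0,"ty":0,"tz":0,"twist":0,"claw":0.1},{"tx":0,"ty":0,"tz":0,"twist":0,"claw":0.1},{"tx":0,"ty":0,"tz":0,"twist":0,"claw":0.1},{"tx":0,"ty":0,"tz":0,"twist":0,"claw":0.1},{"tx":0,"ty":0,"tz":0,"twist":0,"claw":0.1},{"tx":0,"ty":0,"tz":0,"twist":0,"claw":0.1},{"tx":0,"ty":0,"tz":0,"twist":0,"claw":0.1},{"tx":0,"ty":0,"tz":0,"twist":0,"claw":0.1}]}}

```text
clock: 22.32
tool_pos: [516.8, -342.3, 286.1]
tcp_rot: [0.082, 0.997, 0.0, -0.0]
wrist_force: [0.6, -0.5, -2.5]
opening: 29.6
gripper_force: 60.0
```

{"op": "send_rows", "data": {"motion": [{"tx":0,"ty":0,"tz":-15,"twist":0,"claw":0.1},{"tx":0,"ty":0,"tz":-40,"twist":0,"claw":0.1},{"tx":0,"ty":0,"tz":-65,"twist":0,"claw":0.1},{"tx":0,"ty":0,"tz":-85,"twist":0,"claw":0.1},{"tx":0,"ty":0,"tz":-85,"twist":0,"claw":0.1},{"tx":0,"ty":0,"tz":-85,"twist":0,"claw":0.1}]}}

```text
clock: 23.08
tool_pos: [516.6, -342.2, 370.6]
tcp_rot: [0.082, 0.997, 0.0, -0.0]
wrist_force: [-0.6, 0.5, -3.4]
opening: 29.1
gripper_force: 60.0
```

```bash
python3 -c "
from h import *
rel((430,150,371,174),(430,150,371,183.8),(640,266,371,183.8))"
```

```text
at [ 516.6 -342.2  370.6] yaw 170.5 clock 23.07
tx 166.3 ty 471.3 tz -0.4 twist -3.5
tx 166.3 ty 471.3 tz -0.4 twist -13.3
tx -21.8 ty 620.2 tz -0.4 twist -13.3
```

{"op": "send_rows", "data": {"motion": [{"tx":27,"ty":55,"tz":0,"twist":-2,"claw":0.1},{"tx":53,"ty":110,"tz":0,"twist":-5,"claw":0.1},{"tx":79,"ty":165,"tz":0,"twist":-7,"claw":0.1},{"tx":106,"ty":220,"tz":0,"twist":-9,"claw":0.1},{"tx":132,"ty":275,"tz":0,"twist":-11,"claw":0.1},{"tx":159,"ty":330,"tz":30,"twist":-13.3,"claw":0.1},{"tx":181,"ty":377,"tz":80,"twist":-13.3,"claw":0.1},{"tx":181,"ty":377,"tz":130,"twist":-13.3,"claw":0.1},{"tx":181,"ty":377,"tz":145,"twist":-13.3,"claw":0.1},{"tx":181,"ty":377,"tz":145,"twist":-13.3,"claw":0.1}]}}

```text
clock: 24.32
tool_pos: [399.9, 59.4, 225.1]
tcp_rot: [-0.034, 0.999, 0.0, -0.002]
wrist_force: [0.6, -0.4, -1.9]
opening: 29.2
gripper_force: 60.3
```

```bash
python3 t.py
```

```text
at [399.9  59.4 225.1] yaw -176.1 clock 24.32
wrist -85 886 med 27.0; wrist -75 3186 med 43.7; wrist -65 3205 med 47.8; wrist -55 2427 med 43.3; wrist -45 1873 med 38.6; wrist -35 1498 med 34.1; wrist -25 1233 med 29.4; wrist -15 4399 med 62.7; wrist -5 1210 med 21.3; wrist 5 675 med 15.5; wrist 15 654 med 11.6; wrist 25 401 med 7.5; wrist 35 580 med 3.9; u range [-83.6600429   34.97016379]
top 75 17 med -10.5; top 85 17 med -15.7; top 95 19 med -21.0; u range [71.35353422 99.93371534]
```

{"op": "send_rows", "data": {"motion": [{"tx":0,"ty":0,"tz":10,"twist":0,"claw":0.1},{"tx":0,"ty":0,"tz":16,"twist":0,"claw":0.1},{"tx":0,"ty":0,"tz":22,"twist":0,"claw":0.1},{"tx":0,"ty":0,"tz":28,"twist":0,"claw":0.1},{"tx":0,"ty":0,"tz":34,"twist":0,"claw":0.1},{"tx":0,"ty":0,"tz":40,"twist":0,"claw":0.1},{"tx":0,"ty":0,"tz":45,"twist":0,"claw":0.1},{"tx":0,"ty":0,"tz":45,"twist":0,"claw":0.1}], "squeeze": 22}}

```text
clock: 25.42
tool_pos: [400.0, 59.2, 181.1]
tcp_rot: [-0.033, 0.999, 0.0, -0.0]
wrist_force: [-1.8, -0.3, 0.9]
opening: 29.6
gripper_force: 61.0
```

```bash
python3 t.py
```

```text
at [400.   59.2 181.1] yaw -176.2 clock 25.43
wrist -85 982 med 23.2; wrist -75 2204 med 23.0; wrist -65 1936 med 22.2; wrist -55 1748 med 21.3; wrist -45 1572 med 20.4; wrist -35 1419 med 19.5; wrist -25 1317 med 18.6; wrist -15 4676 med 61.3; wrist -5 1362 med 16.9; wrist 5 1003 med 15.9; wrist 15 905 med 16.0; wrist 25 565 med 14.1; u range [-83.82608464  26.31985313]
top 75 18 med 17.5; top 85 18 med 15.7; top 95 18 med 15.6; u range [ 67.58732877 101.06201309]
```

{"op": "send_rows", "data": {"motion": [{"tx":0,"ty":0,"tz":2.5,"twist":0,"claw":0.1},{"tx":0,"ty":0,"tz":2.5,"twist":0,"claw":0.1},{"tx":0,"ty":0,"tz":2.5,"twist":0,"claw":0.6},{"tx":0,"ty":0,"tz":2.5,"twist":0,"claw":0.6},{"tx":0,"ty":0,"tz":2.5,"twist":0,"claw":0.6},{"tx":0,"ty":0,"tz":2.5,"twist":0,"claw":0.1},{"tx":0,"ty":0,"tz":2.5,"twist":0,"claw":0.1},{"tx":0,"ty":0,"tz":2.5,"twist":0,"claw":0.1},{"tx":0,"ty":0,"tz":2.5,"twist":0,"claw":0.1},{"tx":0,"ty":0,"tz":2.5,"twist":0,"claw":0.1}], "squeeze": 40}}

```text
clock: 26.78
tool_pos: [400.2, 59.3, 178.7]
tcp_rot: [-0.034, 0.999, -0.0, 0.0]
wrist_force: [-1.2, 0.1, 4.7]
opening: 29.9
gripper_force: 40.4
```

{"op": "send_rows", "data": {"motion": [{"tx":0,"ty":0,"tz":-40,"twist":0,"claw":0.1},{"tx":0,"ty":0,"tz":-100,"twist":0,"claw":0.1},{"tx":0,"ty":0,"tz":-120,"twist":0,"claw":0.1},{"tx":0,"ty":0,"tz":-120,"twist":0,"claw":0.1},{"tx":0,"ty":0,"tz":-120,"twist":0,"claw":0.1}]}}

```text
clock: 27.4
tool_pos: [399.8, 59.3, 297.4]
tcp_rot: [-0.034, 0.999, 0.0, -0.001]
wrist_force: [-0.1, 0.1, -3.1]
opening: 29.5
gripper_force: 41.1
```

```bash
python3 t.py; python3 - <<'E'
from h import *
p,d,P,u,w,z=tilt("wrist")
m=(d>0)&(abs(w)<25)&(u<-30)&(u>-120)&(abs(z)<25)
print("rear s",np.percentile(u[m],[.5,1]),"handle rect",cv2.minAreaRect(np.stack([u[m],w[m]],1).astype(np.float32)))
p,d,P,u,w,z=tilt("top"); m=(d>0)&(abs(w)<35)&(u>30)&(u<125)&(abs(z-15)<12); print("front",np.percentile(u[m],[97,99,99.5]),"w",np.percentile(w[m],[3,97]))
# tray
x,y,z=P[...,0],P[...,1],P[...,2]
m=(d>0)&(z>12)&(z<30)&(x>495)&(x<790)&(y>110)&(y<350)
k=cv2.connectedComponentsWithStats(m.astype(np.uint8)); print(cv2.minAreaRect(P[m][:,:2].astype(np.float32)))
E
```

```text
at [399.8  59.3 297.4] yaw -176.2 clock 27.4
wrist -85 1383 med 8.9; wrist -75 1646 med 9.2; wrist -65 1573 med 9.2; wrist -55 1439 med 9.1; wrist -45 1349 med 9.1; wrist -35 1245 med 9.1; wrist -25 1230 med 9.2; wrist -15 4740 med 61.1; wrist -5 1131 med 9.1; wrist 5 1017 med 9.2; wrist 15 812 med 9.9; wrist 25 959 med 9.1; u range [-87.24953757  27.78071712]
top -55 9 med 10.4; top -45 21 med 11.5; top -35 10 med 9.6; top 75 21 med 16.3; top 85 22 med 16.4; top 95 25 med 15.6; u range [-54.10259092  99.96216097]
rear s [-87.56855753 -87.2074395 ] handle rect ((-58.9390869140625, 0.7213802337646484), (30.26481819152832, 57.867835998535156), 89.99800109863281)
front [98.90036519 99.4968472  99.7063356 ] w [-21.50724127  21.64473852]
((640.5067138671875, 231.10691833496094), (241.00552368164062, 190.2519073486328), 3.7455027103424072)
```

```bash
python3 - <<'E'
from h import *
o=np.array([638.5,266.2]); t=np.radians(3.75); ax=np.array([np.cos(t),np.sin(t)]); ay=np.array([-np.sin(t),np.cos(t)])
for c in ("top","side"):
    p,d,P=snap(c); Q=P[...,:2]-o; X,Y,z=Q@ax,Q@ay,P[...,2]
    for n,a,b in(("wide",35,108),("narrow",-108,-80)):
        for sg in (-1,1):
            m=(d>0)&(X>a+3)&(X<b-3)&(sg*Y>13)&(sg*Y<48)&(z>17)&(z<32)
            if m.sum()>3: print(c,n,sg,m.sum(),np.percentile(Y[m],[5,50,95]))
    m=(d>0)&(abs(Y)<22)&(abs(X)>95)&(z>17)&(z<32)
    for sg in(-1,1): print(c,"end",sg,(m&(sg*X>0)).sum(),np.percentile(X[m&(sg*X>0)],[5,50,95]) if (m&(sg*X>0)).sum() else "")
rel((*(o-6.5*ax),300,183.75))
E
```

```text
top wide -1 38 [-33.30063863 -31.27261965 -28.18746188]
top wide 1 31 [27.50617926 29.95334393 32.97185915]
top narrow -1 13 [-24.27976252 -21.46093787 -19.94984202]
top narrow 1 10 [20.10267473 21.92280119 25.17028959]
top end -1 45 [-332.30047448 -111.48098316  -99.95312281]
top end 1 34 [106.89893648 110.41786798 117.58224471]
side wide -1 54 [-32.73064868 -29.35232818 -25.34979177]
side wide 1 63 [27.46200556 32.45736999 35.92143197]
side narrow -1 21 [-26.98801723 -20.42402486 -17.71986347]
side narrow 1 22 [20.67068294 24.11830119 27.14463511]
side end -1 84 [-398.74345907 -116.72532292  -99.55527427]
side end 1 38 [108.47941116 111.1502972  120.21867066]
at [400.2  59.2 298. ] yaw -176.2 clock 27.7
tx -245.2 ty 190.5 tz -2.0 twist 0.1
```

{"op": "send_rows", "data": {"motion": [{"tx":-45,"ty":35,"tz":0,"twist":0,"claw":0.1},{"tx":-90,"ty":70,"tz":0,"twist":0,"claw":0.1},{"tx":-135,"ty":105,"tz":0,"twist":0,"claw":0.1},{"tx":-180,"ty":140,"tz":0,"twist":0,"claw":0.1},{"tx":-225,"ty":175,"tz":0,"twist":0,"claw":0.1},{"tx":-245,"ty":190.5,"tz":0,"twist":0,"claw":0.1},{"tx":-245,"ty":190.5,"tz":50,"twist":0,"claw":0.1},{"tx":-245,"ty":190.5,"tz":75,"twist":0,"claw":0.1},{"tx":-245,"ty":190.5,"tz":75,"twist":0,"claw":0.1},{"tx":-245,"ty":190.5,"tz":75,"twist":0,"claw":0.1}]}}

```text
clock: 28.95
tool_pos: [632.2, 265.8, 224.8]
tcp_rot: [-0.034, 0.999, 0.0, 0.001]
wrist_force: [-0.2, 0.6, -2.6]
opening: 29.5
gripper_force: 40.9
```

```bash
python3 - <<'E'
from h import *
o=np.array([638.5,266.2]); t=np.radians(3.75); ax=np.array([np.cos(t),np.sin(t)])
rel((*(o-6.5*ax),183.5,183.75))
p,d,P,u,w,z=tilt("wrist","n_w.png")
for c in ("top","wrist"):
    if c=="top": p,d,P,u,w,z=tilt("top","n_t.png")
    m=(d>0)&(abs(w)<35)&(abs(z-12)<14)&(abs(u)<125)&(abs(u)>40)
    print(c,m.sum(),np.percentile(u[m],[1,99]),np.percentile(w[m],[3,97])) if m.sum() else 0
E
```

```text
at [632.2 265.8 224.8] yaw -176.2 clock 28.95
tx 0.2 ty -0.0 tz 41.3 twist 0.1
```

View pics/n_w.png

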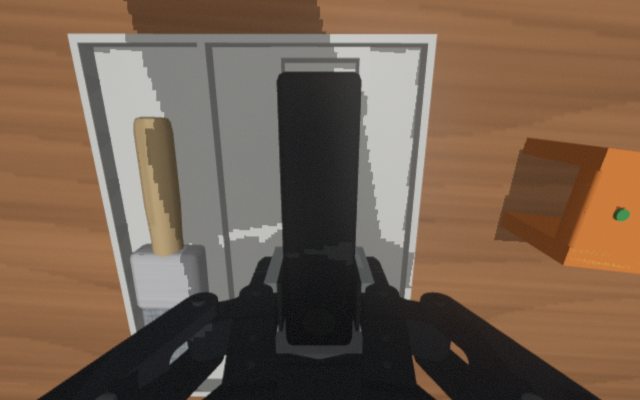

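The wrist view shows the handle end (278–360, row 75) centred over the nest's narrow end (282–358, row 60), with the brush clear at left. I'll lower and release.

{"op": "send_rows", "data": {"motion": [{"tx":0,"ty":0,"tz":12,"twist":0,"claw":0.1},{"tx":0,"ty":0,"tz":24,"twist":0,"claw":0.1},{"tx":0,"ty":0,"tz":34,"twist":0,"claw":0.1},{"tx":0,"ty":0,"tz":41,"twist":0,"claw":0.1},{"tx":0,"ty":0,"tz":41.5,"twist":0,"claw":0.1},{"tx":0,"ty":0,"tz":41.5,"twist":0,"claw":0.1}]}}

```text
clock: 29.8
tool_pos: [631.8, 265.8, 182.7]
tcp_rot: [-0.034, 0.999, 0.0, 0.0]
wrist_force: [-2.7, -1.5, 4.1]
opening: 29.6
gripper_force: 42.0
```

{"op": "send_rows", "data": {"motion": [{"tx":0,"ty":0,"tz":0,"twist":0,"claw":0.6},{"tx":0,"ty":0,"tz":0,"twist":0,"claw":0.6},{"tx":0,"ty":0,"tz":0,"twist":0,"claw":0.6},{"tx":0,"ty":0,"tz":0,"twist":0,"claw":0.6},{"tx":0,"ty":0,"tz":-30,"twist":0,"claw":0.6},{"tx":0,"ty":0,"tz":-80,"twist":0,"claw":0.6},{"tx":0,"ty":0,"tz":-130,"twist":0,"claw":0.6},{"tx":100,"ty":0,"tz":-150,"twist":0,"claw":0.6},{"tx":160,"ty":-30,"tz":-170,"twist":0,"claw":0.6},{"tx":200,"ty":-50,"tz":-170,"twist":0,"claw":0.6}]}}

```text
clock: 31.05
tool_pos: [456.4, 213.0, 349.6]
tcp_rot: [-0.034, 0.999, 0.0, 0.001]
wrist_force: [0.3, -0.2, 1.4]
opening: 51.7
gripper_force: 0.0
```

```bash
python3 - <<'E'
from h import *
rel()
o=np.array([638.5,266.2]); t=np.radians(3.75); ax=np.array([np.cos(t),np.sin(t)]); ay=np.array([-np.sin(t),np.cos(t)])
for c in ("top","side"):
    p,d,P=snap(c,"f_"+c+".png"); Q=P[...,:2]-o; X,Y,z=Q@ax,Q@ay,P[...,2]
    for n,a,b,h in(("head",15,112,35),("handle",-112,15,30)):
        m=(d>0)&(X>a)&(X<b)&(abs(Y)<35)&(z>h)&(z<60); print(c,n,m.sum(),m.sum()>5 and (np.percentile(X[m],[1,99]),np.percentile(Y[m],[3,97]),np.percentile(z[m],[10,50,90])))
im=cv2.imread('pics/f_top.png')[100:210,220:320]; cv2.imwrite('pics/f.png',cv2.resize(im,(500,550)))
E
```

```text
at [456.4 213.  349.6] yaw -176.1 clock 31.05
top head 327 (array([17.03675602, 92.1042292 ]), array([-22.62556987,  20.25587727]), array([39.96822934, 44.15178484, 47.64317157]))
top handle 206 (array([-55.52479025,  14.04093367]), array([-15.32828177,  13.16611753]), array([33.93953218, 38.21479021, 41.76597454]))
side head 346 (array([15.53214268, 93.33770091]), array([-18.97080658,  24.33711786]), array([39.19290504, 44.33831707, 47.05380904]))
side handle 358 (array([-93.53927866,  13.29010514]), array([-13.52567702,  16.52592777]), array([33.05051456, 38.63414265, 40.8271777 ]))
```

View pics/f.png

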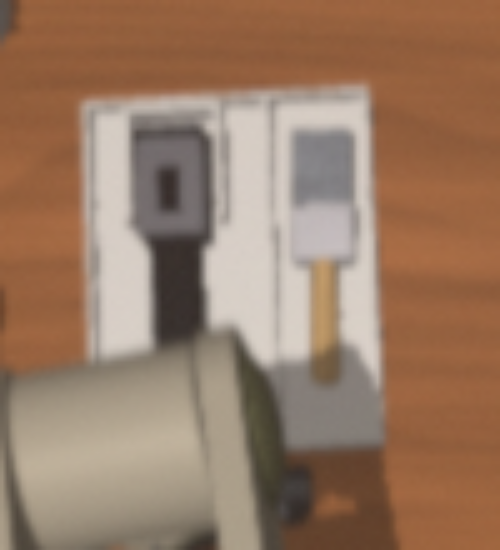

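The scanner lies flat in its nest: head top at 44 mm, handle top at 38 mm, centred to within about 2 mm. The brush hasn't moved. I'm handing it in.

```bash
python3 -c "
from rig import ctrl
print(ctrl.finish_job())"
```

```text
the job is handed in; nothing more can be done
None
```

The job is handed in with no verdict returned: by my measurements the scanner was drawn and set down, aimed about 3 mm off the ticket's middle (nose about 24° down, not 35°, inside the 0.3 rad limit) and held over a second, then left flat and released in its nest at about 31 s, with no bystander touched.

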